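# Slide the drip tray home under the dish rack

### The arm

A 6-joint arm with a two-finger parallel gripper is mounted at the origin on the work surface. World frame = base frame: x ahead of the robot, y to its left, z up, the work surface at z = 0. Lengths are in m, angles in rad, forces in N, time in s.
With the tool pointing down it reaches from about 0.3 to 0.75 m from the base axis. Payload 8.5 kg.
Tool frame: the origin (TCP) lies midway between the tips of the shut fingers; the grasp point (between the pads) lies 19 mm behind it (bot.tcp_to_grasp is the distance from the TCP to the grasp point, in m); z points along the fingers, x is the direction in which the jaws open and shut, and the axes are right-handed (so a half turn about z gives the same grasp; the last joint's range is limited). The gripper opens to 88 mm and grips with 3 to 60 N. Pads are 18 mm wide; open, the fingers measure 123 mm over their backs; the gripper's body (75 mm by 187 mm) begins 45 mm behind the grasp point.
Start: joints at [0.928, 0.381, 1.297, -0, 1.464, -0.215], TCP at [0.228, 0.5, 0.239] pointing down, gripper open.
Joint ranges: [-3.11, 3.11], [-0.89, 2.33], [0.22, 2.48], [-1.42, 4.56], [0.17, 2.85], [-2.88, 2.88]. Speed limits (rad/s): [2.39, 2.39, 3.14, 3.14, 3.14, 3.14].

### API

Orientations are given as a rotation vector (axis times angle).
In Python, from workcell import bot, imaging, order, nets gives the robot as it stands.
- The arm moves only by the tool step_arm, never from a script. Its arguments are lists of equal length, an entry for each row: "claw": the opening, from -1 (shut) to 1 (fully open); "dp": the shift along the tool's x, y, z in units of 500 mm (1.0 is 500 mm), a list of three; "angular": the turn, a rotation vector about the tool's x, y, z in units of 45 degrees (1.0 is 45 degrees), a list of three. A call has 1 to 20 rows; each row is the pose to reach, as a shift and turn from the pose commanded when the call began, along the tool's axes at that moment; what a row does not reach only later rows make up. A row lasts 1/12 s, in which the tool goes at most 41.7 mm and 7.16 degrees, less where a joint would pass 70% of its speed; a pose out of reach is approached as far as the arm can. A call with a number of a shift or a turn outside -1 to 1 is refused whole. A call with a gripper value outside its range is refused whole. The fingers move at their own pace and stop on an object; the grip force is fixed at half the most. Time passes only in rows, so rows that repeat a pose let the fingers close. It gives the time, the measured TCP pose, the force and the opening at its end, in the units of the state.
- bot.get_state(): the state, without advancing time (a new reading comes with each control period).
- imaging.grab_frame(name): name is "scene" or "top" or "wrist"; returns a dict with "color" (400x640x3 uint8, red, green, blue), "depth" (400x640 float32, m along the optical axis (not along the pixel's ray), 0 where there is no reading), "camera_matrix" (3x3 intrinsics, pixels), "cam_to_world" (4x4, takes a point from camera to world coordinates). Camera axes: x right, y down, z forward; pixel columns grow to the right and rows downward; lengths in m; the calibration is good to about 2 mm. A picture is of the moment at which its call begins.
- order.close_job(): hands the job in, once; it reports no verdict.
Trained networks look in the newest picture that a camera, given by its name, has taken for a name from the list of things; names that differ only in an ending like _2 or _b are one class to them, and where a whole thing is asked for, a point or a joint stands for the part that bears it (a point fixed in the world has none). Each returns a list of dicts, best first, with "score" (0 to 1); they miss things now and then, are a little off and sometimes report something else, mostly with a low value. They report only what shows in the picture. A call takes as long as a camera call.
- nets.boxes_of(label, camera): "xyz" ([x, y, z] in m, in the coordinates of the camera as it stood for that picture, good to about 4 mm: the middle of the surface that is visible of it).
The state is a dict: "t": time; "q": joint angles; "qvel": joint speeds; "tau": joint torques, N m; "tcp_pos": TCP position; "ee_rot": TCP orientation; "ft_force": force on the tool from outside, world axes, zero at the start; "moment": the same for the moment, N m; "opening": finger opening in m.
Only numpy, scipy, OpenCV 4.12 (cv2) and the standard library are available. Lean on these libraries where they do the work, as an engineer would, in place of code of your own. Each camera call takes 0.05 s, during which the arm holds its last target.

### The job

Push the steel drip tray along the worktop, end first, through the narrow gap between the two front legs of the dish rack and on under the rack until it is fully home, touching the cross bar at the back and lying square. Push it only: never lift or carry the tray. Do not knock the rack, and leave the jar, garlic press, plate and chopping board where they are.

Things in the scene. Friction and masses are not known exactly. Their poses are not given: they have to be found in the camera images.
- tray: Open shallow stainless drip tray lying flat, 320 mm long (its x), 170 wide (its y), 22 high, about 0.3 kg, loose, slides freely. Walls upright, 3 mm thick all round; inner floor 314 x 164 mm, 3 mm above the worktop; upright corners rounded to 15 mm. Origin: centre of its underside, z up. Starts wholly outside the rack, before its mouth, off to one side and turned; its +x end faces the rack and goes in first.
- tray_inner_end (a point): Middle of the outer face of the tray's +x end wall (the end that goes in first), 11 mm above the worktop.
- tray_outer_end (a point): Middle of the outer face of the tray's -x end wall, 11 mm above the worktop. This end is pushed; with the tray home it still sticks out 35 mm in front of the rack's mouth (rack x = -35 mm).
- rack: Stainless tube dish rack, fixed, 300 mm deep (its x), 197 wide, carrying plates. Origin: on the worktop in the mouth, midway between the two front legs; x points into the rack, z up. It stands on a U of 10 mm round tube flat on the worktop, open at the mouth: runners along x centred at y = +-93.5 mm from x = 0 to 290 mm, joined by a back cross bar. Clear width 177 mm: 3.5 mm each side of the tray.
- rack_leg_left (a point): Foot, on the worktop, of the front leg on the rack's +y side (rack x 5, y +93.5 mm). Both front legs are upright 10 mm round tube, 62 mm high.
- rack_leg_right (a point): Foot, on the worktop, of the front leg on the rack's -y side (rack x 5, y -93.5 mm).
- rack_stop (a point): Middle of the near face of the rack's back cross bar (rack x = 285 mm), 5 mm above the worktop: the tray's inner end meets it when the tray is home.
- rack_basket (a point): Middle of the basket's rim wire nearest the mouth, 100 mm above the worktop at rack x = 35 mm. Below it the open wire floor is 62 mm up and begins at rack x = 5 mm. Three plates and a pot lid stand in the basket from rack x = 130 mm on, 245 mm high.
- jar: Bystander: empty glass jar with a red twist cap, 76 mm across, 130 mm high, loose. Origin: centre of its underside.
- press: Bystander: steel garlic press lying on its side, about 170 mm long (its x), 60 mm wide, 26 mm high, loose. Origin: on the worktop, near the middle of the handles.
- plate: Bystander: blue melamine plate, 200 mm across, 22 mm high, loose, lying on the chopping board. Origin: centre of its underside.
- board: Bystander: round ironwood chopping board, 260 mm across, 45 mm thick, 2.8 kg, loose. Origin: centre of its underside.

How it is judged:
By the outcome, as a careful person would: the job done as asked, in the order asked, and still so for the second after the job is handed in, with the robot touching nothing.
It also fails if it takes over 67 s, if anything falls off the work surface, if the arm or the gripper's body presses on something with over 40 N, if the wrist force passes 120 N, or if a joint passes its speed limit or range.

## Working session

There is one attempt and no reset: what is moved stays moved. The work goes in short steps, Python scripts to look and compute and a tool call to move; the robot and the scene stay as the last step left them, time stands still between calls to the robot, and variables do not carry over. Pictures are saved under pics/ and viewed, and the job is handed in when it is done.

Besides the shell and the picture viewer there is one more tool, called as a command line: name --argument value ..., lists and objects as JSON in quotes. step_arm: Moves the arm, as the interface text tells. Its arguments: {"type":"object","properties":{"claw":{"type":"array"},"dp":{"type":"array"},"angular":{"type":"array"}},"required":["claw","dp","angular"]}

```bash
mkdir -p pics; ls
cat > h.py <<'E'
import numpy as np, cv2
from workcell import bot, imaging, order, nets
def snap(name,fn):
    f=imaging.grab_frame(name); cv2.imwrite('pics/'+fn,f['color'][:,:,::-1]); np.savez('/tmp/'+fn+'.npz',**f); return f
def towld(f,p): return (f['cam_to_world']@np.append(p,1))[:3]
def ray_plane(f,u,v,z):
    d=np.linalg.inv(f['camera_matrix'])@[u,v,1]; T=f['cam_to_world']; d=T[:3,:3]@d; o=T[:3,3]
    return o+d*(z-o[2])/d[2]
def proj(f,p):
    T=np.linalg.inv(f['cam_to_world']); c=T@np.append(p,1); k=f['camera_matrix']@c[:3]; return k[:2]/k[2]
E
python3 - <<'E'
from h import *
print(bot.get_state())
for c in ['scene','top']:
    f=snap(c,c+'0.png'); print(c,f['cam_to_world'].round(3).tolist(),f['camera_matrix'].round(1).tolist())
    for l in ['tray','tray_inner_end','tray_outer_end','rack','rack_leg_left','rack_leg_right','rack_stop','rack_basket','jar','press','plate','board']:
        for r in nets.boxes_of(l,c)[:2]: print(l,round(r['score'],2),towld(f,r['xyz']).round(4))
E
```

```text
pics
{'t': 0.0, 'q': array([ 9.27713333e-01,  3.81188051e-01,  1.29828914e+00, -2.93816636e-05,
        1.46359084e+00, -2.15274130e-01]), 'qvel': array([ 8.52174318e-04,  2.21338569e-04,  2.26522086e-04, -3.66672779e-04,
        6.59459677e-05,  4.46894701e-05]), 'tau': array([ 4.92185027e-04, -4.37926126e+01, -2.24555880e+01,  7.13653816e-02,
        3.52477888e-02, -1.12604375e-04]), 'tcp_pos': array([0.22799856, 0.50019344, 0.23813247]), 'ee_rot': array([ 2.64191555e+00,  1.69896365e+00, -2.15565931e-03]), 'ft_force': array([-0.0477503 ,  0.42877131,  0.14171135]), 'moment': array([-0.04571962, -0.0328495 ,  0.05147525]), 'opening': 0.08833739849959202}
scene [[0.747, 0.564, -0.353, 1.199], [0.665, -0.644, 0.379, -0.679], [-0.013, -0.518, -0.855, 1.448], [0.0, 0.0, 0.0, 1.0]] [[477.5, 0.0, 320.3], [0.0, 477.5, 199.8], [0.0, 0.0, 1.0]]
tray 0.6 [ 0.5177 -0.1092  0.0053]
tray_inner_end 0.84 [ 0.5174 -0.1142  0.0034]
tray_inner_end 0.33 [ 0.6192 -0.5529  0.0447]
tray_outer_end 0.89 [ 0.5141 -0.1148 -0.0011]
rack_leg_left 0.92 [0.5894 0.271  0.1584]
rack_leg_right 0.68 [0.5922 0.2718
[... 390 characters left out ...]
 [[410.9, 0.0, 317.5], [0.0, 410.9, 198.4], [0.0, 0.0, 1.0]]
tray 0.57 [ 0.516  -0.1059  0.0038]
tray 0.56 [ 0.5454 -0.4887  0.0445]
tray_inner_end 0.95 [ 5.186e-01 -1.045e-01  5.000e-04]
tray_outer_end 0.92 [ 0.5195 -0.1095  0.003 ]
rack 0.59 [0.5657 0.3018 0.1834]
rack 0.44 [ 0.5635 -0.5427  0.0561]
rack_leg_left 0.93 [0.5592 0.2978 0.1806]
rack_leg_right 0.93 [0.5652 0.2951 0.1826]
rack_stop 0.67 [0.5649 0.3001 0.1792]
rack_stop 0.62 [ 5.173e-01 -1.055e-01 -4.000e-04]
rack_basket 0.55 [0.5653 0.3004 0.1843]
rack_basket 0.27 [ 0.5203 -0.1082  0.0041]
jar 0.72 [0.7757 0.1558 0.1247]
press 0.61 [ 0.7961 -0.1456  0.008 ]
plate 0.9 [ 0.5621 -0.5418  0.0601]
board 0.86 [ 0.5442 -0.4889  0.0457]
```

View pics/scene0.png

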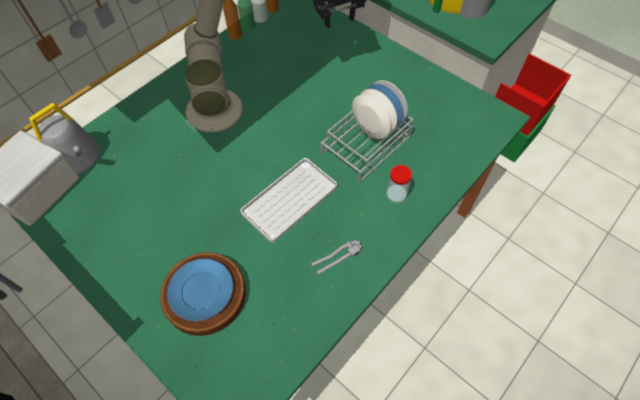

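View pics/top0.png

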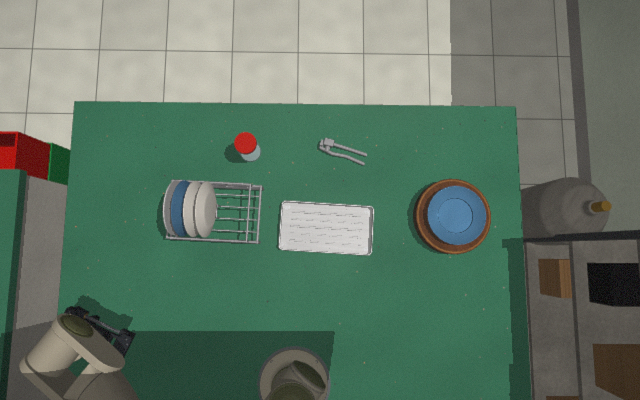

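The scene view shows the tray at about (290,200), the rack at (370,130), the jar at (400,183) and the press at (338,255). The top view shows the tray at (326,228), and the rack spans columns 165–262 with its mouth at about column 262, so into the rack is world +y.

```bash
cat >> h.py <<'E'
from scipy.spatial.transform import Rotation as R
def tcp():
    s=bot.get_state(); T=np.eye(4); T[:3,:3]=R.from_rotvec(s['ee_rot']).as_matrix(); T[:3,3]=s['tcp_pos']; return T,s
def plan(p,yaw=None):
    """dp, angular (units) to reach world p with tool down and tool x at yaw"""
    T,s=tcp()
    dp=T[:3,:3].T@(np.array(p)-T[:3,3])/0.5
    ang=None
    if yaw is not None:
        x=np.array([np.cos(yaw),np.sin(yaw),0]); z=np.array([0,0,-1.]); G=np.c_[x,np.cross(z,x),z]
        ang=R.from_matrix(T[:3,:3].T@G).as_rotvec()/(np.pi/4)
    print('dp',dp.round(4),'ang',None if ang is None else ang.round(4))
E
python3 - <<'E'
from h import *
f=snap('wrist','w0.png'); T,s=tcp()
print(T.round(3)); print((np.linalg.inv(T)@f['cam_to_world']).round(3)); print(f['camera_matrix'].round(1))
plan([0.52,0.0,0.45],0.0)
E
```

```text
[[ 0.415  0.91  -0.     0.228]
 [ 0.91  -0.415 -0.     0.5  ]
 [-0.    -0.    -1.     0.239]
 [ 0.     0.     0.     1.   ]]
[[ 1.     0.001 -0.001 -0.001]
 [-0.     0.956  0.293 -0.076]
 [ 0.001 -0.293  0.956 -0.147]
 [ 0.     0.     0.     1.   ]]
[[292.5   0.  323. ]
 [  0.  292.5 200.5]
 [  0.    0.    1. ]]
dp [-0.6685  0.9463 -0.4225] ang [-0.      0.      1.4553]
```

View pics/w0.png

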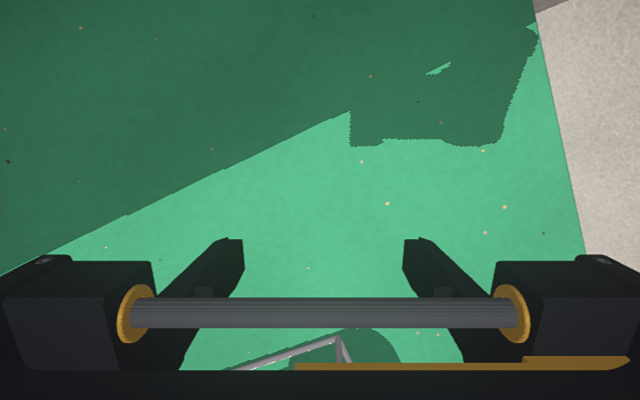

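Run:
```python
from h import *
plan([0.53,0.03,0.34],0.0)
```

```text
dp [-0.6056  0.9396 -0.2025] ang [-0.      0.      1.4553]
```

step_arm --claw '[1, 1, 1, 1, 1, 1, 1, 1, 1, 1, 1, 1, 1, 1, 1, 1, 1, 1, 1, 1]' --dp '[[0, 0, -0.08], [0, 0, -0.16], [0, 0, -0.24], [0, 0, -0.32], [-0.04, 0.06, -0.36], [-0.08, 0.12, -0.38], [-0.12, 0.19, -0.38], [-0.16, 0.25, -0.38], [-0.2, 0.31, -0.38], [-0.24, 0.37, -0.38], [-0.28, 0.44, -0.38], [-0.32, 0.5, -0.38], [-0.36, 0.56, -0.38], [-0.4, 0.62, -0.38], [-0.44, 0.68, -0.36], [-0.48, 0.75, -0.32], [-0.52, 0.81, -0.29], [-0.56, 0.87, -0.25], [-0.606, 0.94, -0.2], [-0.606, 0.94, -0.2]]' --angular '[[0, 0, 0], [0, 0, 0], [0, 0, 0], [0, 0, 0], [0, 0, 0.1], [0, 0, 0.2], [0, 0, 0.3], [0, 0, 0.4], [0, 0, 0.5], [0, 0, 0.6], [0, 0, 0.7], [0, 0, 0.8], [0, 0, 0.9], [0, 0, 1.0], [0, 0, 1.0], [0, 0, 1.0], [0, 0, 1.0], [0, 0, 1.0], [0, 0, 1.0], [0, 0, 1.0]]'

```text
t: 3.02
tcp_pos: [0.5313, 0.0257, 0.3344]
ee_rot: [-3.091, -0.552, 0.01]
ft_force: [-0.3, -0.6, -0.5]
opening: 0.0881
```

Run:
```python
from h import *
print(tcp()[1]['q'].round(3))
plan([0.53,0.03,0.34],0.0)
```

```text
[-1.740e-01  3.010e-01  1.144e+00 -1.000e-03  1.702e+00 -5.270e-01]
dp [ 0.0005 -0.0089 -0.0111] ang [-0.0016  0.0079  0.4499]
```

step_arm --claw '[1, 1, 1, 1, 1, 1]' --dp '[[0, 0, 0], [0, 0, 0], [0, 0, 0], [0, 0, 0], [0, 0, 0], [0, 0, 0]]' --angular '[[0, 0, 0.15], [0, 0, 0.3], [0, 0, 0.45], [0, 0, 0.45], [0, 0, 0.45], [0, 0, 0.45]]'

```text
t: 3.52
tcp_pos: [0.53, 0.0301, 0.339]
ee_rot: [3.142, 0.013, 0.001]
ft_force: [0.0, -0.9, 1.4]
opening: 0.0881
```

Run:
```python
from h import *
f=snap('wrist','w1.png')
print(tcp()[0].round(4), f['cam_to_world'].round(4))
```

```text
[[ 1.00e+00  7.30e-03  3.00e-04  5.30e-01]
 [ 7.30e-03 -1.00e+00 -0.00e+00  3.00e-02]
 [ 3.00e-04  0.00e+00 -1.00e+00  3.39e-01]
 [ 0.00e+00  0.00e+00  0.00e+00  1.00e+00]] [[ 1.000e+00  8.100e-03  2.400e-03  5.286e-01]
 [ 8.500e-03 -9.559e-01 -2.937e-01  1.053e-01]
 [-1.000e-04  2.937e-01 -9.559e-01  4.861e-01]
 [ 0.000e+00  0.000e+00  0.000e+00  1.000e+00]]
```

View pics/w1.png

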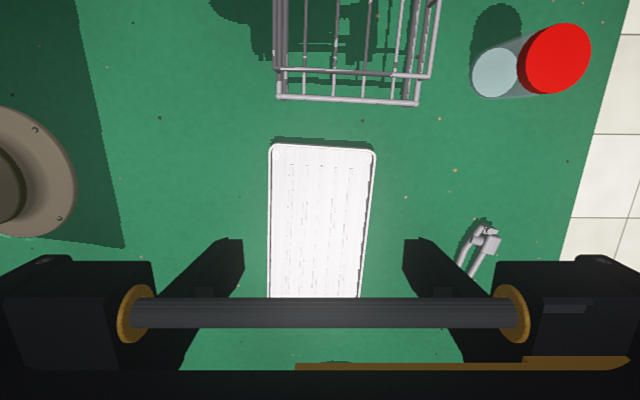

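Run:
```python
import cv2
i=cv2.imread('pics/w1.png'); cv2.imwrite('pics/c1.png',cv2.resize(i[0:160,240:460],None,fx=3.6,fy=3.6,interpolation=cv2.INTER_CUBIC))
```

```text
(no output)
```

View pics/c1.png

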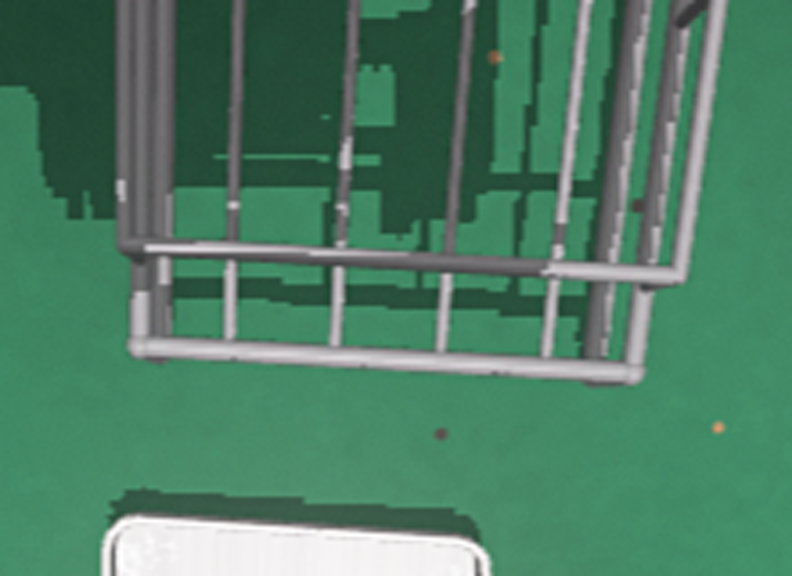

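The view shows the tray's leading end at about (270–375, 145) and the rack's front bar (62 mm up) from (277,96) to (418,103). I'll take a second view, nearer the rack.

step_arm --claw '[1, 1, 1, 1, 1, 1]' --dp '[[0.02, -0.06, 0], [0.04, -0.12, 0], [0.06, -0.18, 0], [0.06, -0.18, 0], [0.06, -0.18, 0], [0.06, -0.18, 0]]' --angular '[[0, 0, 0], [0, 0, 0], [0, 0, 0], [0, 0, 0], [0, 0, 0], [0, 0, 0]]'

```text
t: 4.07
tcp_pos: [0.5596, 0.1197, 0.3387]
ee_rot: [3.141, 0.009, -0.0]
ft_force: [0.3, -0.6, 0.2]
opening: 0.0882
```

Run:
```python
from h import *
f=snap('wrist','w2.png')
i=cv2.imread('pics/w2.png'); cv2.imwrite('pics/c2.png',cv2.resize(i[0:250,210:450],None,fx=2.4,fy=2.4,interpolation=cv2.INTER_CUBIC))
```

```text
(no output)
```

View pics/c2.png

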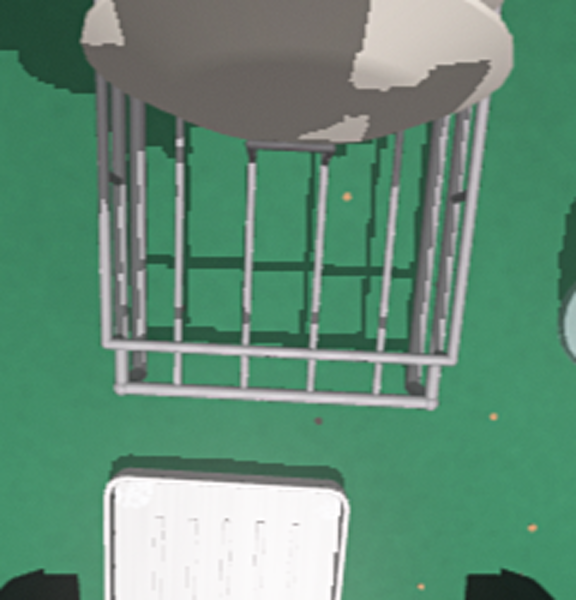

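```bash
cat >> h.py <<'E'
def load(fn):
    return dict(np.load('/tmp/'+fn+'.npz'))
def rackpts(x,y,th,P):
    P=np.atleast_2d(P); c,s=np.cos(th),np.sin(th)
    return np.c_[x+c*P[:,0]-s*P[:,1], y+s*P[:,0]+c*P[:,1], P[:,2]]
E
python3 - <<'E'
from h import *
f1,f2=load('w1.png'),load('w2.png')
for f,pts in ((f1,[(135,347),(640,373)]),(f2,[(121,389),(433,403)])):
    k,o=(3.6,240) if f is f1 else (2.4,210)
    for z in (0.057,0.062):
        A,B=[ray_plane(f,(u+.5)/k-.5+o,(v+.5)/k-.5,z) for u,v in pts]
        print(z,A.round(4),B.round(4),np.linalg.norm(A-B).round(4),np.degrees(np.arctan2((B-A)[1],(B-A)[0])))
    
k,o=2.4,210
for pts in ([(138,130),(138,372)],[(440,130),(417,385)]):
    A,B=[ray_plane(f2,(u+.5)/k-.5+o,(v+.5)/k-.5,0.005) for u,v in pts]
    print(A.round(4),B.round(4),np.degrees(np.arctan2((A-B)[1],(A-B)[0])))
i=cv2.imread('pics/w2.png')[:,:]
a=cv2.resize(i[50:180,245:305],None,fx=4.5,fy=4.5,interpolation=cv2.INTER_CUBIC)
b=cv2.resize(i[50:180,370:430],None,fx=4.5,fy=4.5,interpolation=cv2.INTER_CUBIC)
cv2.imwrite('pics/c3.png',np.hstack([a,b]))
E
```

```text
0.057 [0.465  0.1242 0.057 ] [0.6599 0.1163 0.057 ] 0.1951 -2.29922036690633
0.062 [0.4657 0.1239 0.062 ] [0.6584 0.1162 0.062 ] 0.1929 -2.2992203669063276
0.057 [0.4659 0.1223 0.057 ] [0.6582 0.1148 0.057 ] 0.1924 -2.2387231540492354
0.062 [0.467  0.1231 0.062 ] [0.657  0.1157 0.062 ] 0.1901 -2.2387231540492296
[0.4745 0.2752 0.005 ] [0.467  0.1252 0.005 ] 87.13490710358187
[0.662  0.2764 0.005 ] [0.6583 0.1175 0.005 ] 88.67777039037325
```

View pics/c3.png

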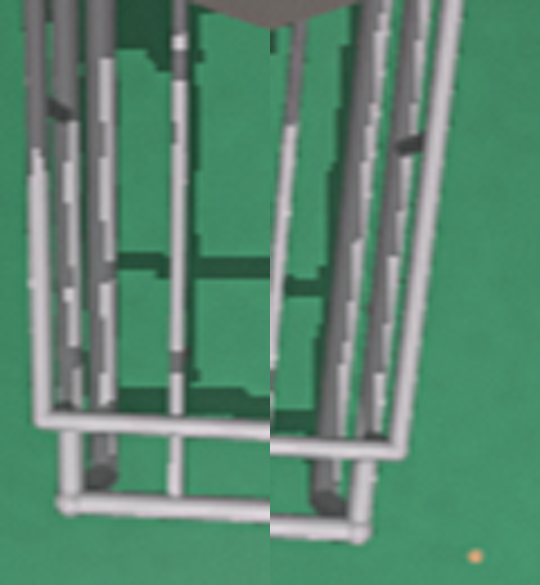

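```bash
cat >> h.py <<'E'
def greenness(f):
    c=cv2.resize(f['color'],None,fx=8,fy=8,interpolation=cv2.INTER_LINEAR).astype(float)  # px u -> 8u+3.5
    return c[:,:,1]/(c[:,:,0]+c[:,:,1]+c[:,:,2]+1)
def segs(g,row,a,b,th=0.40):
    """non-green runs in original-px row"""
    r=g[int(round(8*row+3.5)),int(8*a):int(8*b)]<th
    d=np.diff(np.r_[0,r.astype(int),0]); s=np.where(d==1)[0]; e=np.where(d==-1)[0]
    return [((x-3.5)/8+int(a), (y-4.5)/8+int(a)) for x,y in zip(s,e)]
E
python3 - <<'E'
from h import *
f=load('w2.png'); g=greenness(f)
for r in range(60,164,8): print(r,[(round(a,1),round(b,1)) for a,b in segs(g,r,245,415)])
E
```

```text
60 [(np.float64(249.9), np.float64(254.8)), (np.float64(255.7), np.float64(262.8)), (np.float64(263.2), np.float64(270.4)), (np.float64(282.2), np.float64(286.8)), (np.float64(311.8), np.float64(349.8)), (np.float64(373.9), np.float64(377.4)), (np.float64(388.3), np.float64(396.1)), (np.float64(398.2), np.float64(404.6)), (np.float64(406.1), np.float64(411.6))]
68 [(np.float64(249.8), np.float64(262.7)), (np.float64(263.2), np.float64(270.7)), (np.float64(282.4), np.float64(286.7)), (np.float64(312.6), np.float64(316.6)), (np.float64(343.2), np.float64(346.3)), (np.float64(373.3), np.float64(376.8)), (np.float64(387.6), np.float64(395.1)), (np.float64(397.3), np.float64(403.6)), (np.float64(404.9), np.float64(410.6))]
76 [(np.float64(250.2), np.float64(255.8)), (np.float64(256.2), np.float64(262.7)), (np.float64(263.4), np.float64(270.7)), (np.float64(282.4), np.float64(286.7)), (np.float64(312.3), np.float64(316.4)), (np.float64(342.4), np.float64(346.4)), (np.float64(372.6), np.float64(376.2)), (np.float64(386.7), np.float64(394.2)), (np.float64(396.4), np.float64(402.6)), (np.floa
[... 2659 characters left out ...]
4(285.8)), (np.float64(309.8), np.float64(314.1)), (np.float64(338.1), np.float64(342.6)), (np.float64(366.4), np.float64(370.3)), (np.float64(380.1), np.float64(387.1)), (np.float64(388.9), np.float64(395.3)), (np.float64(396.4), np.float64(401.6))]
148 [(np.float64(257.2), np.float64(263.7)), (np.float64(264.3), np.float64(270.8)), (np.float64(281.8), np.float64(285.6)), (np.float64(309.1), np.float64(400.6))]
156 [(np.float64(257.3), np.float64(270.7)), (np.float64(281.4), np.float64(285.6)), (np.float64(309.4), np.float64(313.6)), (np.float64(337.3), np.float64(341.1)), (np.float64(365.1), np.float64(368.7)), (np.float64(378.6), np.float64(385.3)), (np.float64(387.2), np.float64(393.6))]
```

Run:
```python
from h import *
f=load('w2.png'); g=greenness(f)
L=[];Rr=[]
for r in range(60,158,4):
    for a,b in segs(g,r,245,415):
        if abs(b-270.7)<.5 and b-a<8: L.append(ray_plane(f,(a+b)/2,r,.005)[:2])
        if 6.5<b-a<8.2 and a>375: Rr.append(ray_plane(f,(a+b)/2,r,.005)[:2])
L=np.array(L);Rr=np.array(Rr);print(len(L),len(Rr))
pl=np.polyfit(L[:,1],L[:,0],1);pr=np.polyfit(Rr[:,1],Rr[:,0],1)
print('x at y=.12,.27',[np.polyval(p,y).round(4) for p in (pl,pr) for y in (.12,.27)],'deg',np.degrees(np.arctan(pl[0])),np.degrees(np.arctan(pr[0])))
print('w',pr[1]-pl[1]+(pr[0]-pl[0])*.2)
# mouth bottoms
for u,v in ((245+100/4.5-.4,50+488/4.5-.4),(370+(328-270)/4.5-.4,50+513/4.5-.4)): print(ray_plane(f,u,v,0.0).round(4))
```

```text
16 25
x at y=.12,.27 [np.float64(0.4675), np.float64(0.4736), np.float64(0.6549), np.float64(0.6625)] deg 2.3097313547705136 2.914738206842703
w 0.18822098377938917
[0.4651 0.1189 0.    ]
[0.6581 0.1108 0.    ]
```

```bash
cat >> h.py <<'E'
def trayfit(f,rows,cols,a,b,z=.022,vr=(100,250),show=True):
    g=greenness(f); L=[];Q=[];F=[]
    for r in rows:
        s=[x for x in segs(g,r,a,b) if x[1]-x[0]>20]
        if not s: continue
        lo,hi=s[0][0],s[-1][1]
        L.append(ray_plane(f,lo-.5,r,z)[:2]);Q.append(ray_plane(f,hi+.5,r,z)[:2])
    col=cv2.resize(f['color'],None,fx=8,fy=8,interpolation=cv2.INTER_LINEAR).astype(float).min(2)
    for c in cols:   # first bright pixel going down
        r=col[int(8*vr[0]):int(8*vr[1]),int(8*c+3.5)]; i=np.argmax(r>160); F.append(ray_plane(f,c,(i-3.5)/8+vr[0],z)[:2])
    L,Q,F=map(np.array,(L,Q,F))
    pl=np.polyfit(L[:,1],L[:,0],1);pq=np.polyfit(Q[:,1],Q[:,0],1);pf=np.polyfit(F[:,0],F[:,1],1)
    rs=lambda P,x,y: np.std(P-0) 
    print('L slope deg',np.degrees(np.arctan(pl[0])).round(2),'R',np.degrees(np.arctan(pq[0])).round(2),'F',(-np.degrees(np.arctan(pf[0]))).round(2))
    ym=L[:,1].mean(); xm=(np.polyval(pl,ym)+np.polyval(pq,ym))/2
    print('mid at y=%.4f x=%.4f width %.4f'%(ym,xm,(np.polyval(pq,ym)-np.polyval(pl,ym))*np.cos(np.arctan(pl[0]))))
    s=(pl[0]+pq[0])/2
    # inner end mid
    y=ym
    for _ in range(5): x=xm+s*(y-ym); y=np.polyval(pf,x)
    print('inner end mid',round(x,4),round(y,4),'res',np.std(L[:,0]-np.polyval(pl,L[:,1])).round(4),np.std(Q[:,0]-np.polyval(pq,Q[:,1])).round(4),np.std(F[:,1]-np.polyval(pf,F[:,0])).round(4))
E
python3 - <<'E'
from h import *
trayfit(load('w1.png'),range(160,280,4),range(285,360,5),255,395,vr=(120,200))
trayfit(load('w2.png'),range(212,242,3),range(268,340,5),245,365,vr=(180,230))
E
```

```text
L slope deg 3.38 R 3.15 F 3.28
mid at y=-0.0713 x=0.5215 width 0.1753
inner end mid 0.5285 0.0525 res 0.0002 0.0002 0.0001
L slope deg 3.41 R 3.15 F 3.21
mid at y=0.0069 x=0.5259 width 0.1753
inner end mid 0.5285 0.0524 res 0.0001 0.0001 0.0002
```

Run:
```python
from h import *
plan([0.385,-0.107,0.25],np.radians(-92.5))
```

```text
dp [-0.3511  0.4509  0.1778] ang [ 2.0000e-04 -3.0000e-04  2.0612e+00]
```

step_arm --claw '[1, 1, 1, 1, 1, 1, 1, 1, 1, 1, 1]' --dp '[[-0.05, 0.06, 0], [-0.1, 0.12, 0], [-0.15, 0.18, 0], [-0.2, 0.24, 0], [-0.25, 0.3, 0], [-0.3, 0.36, 0], [-0.35, 0.42, 0.02], [-0.35, 0.45, 0.08], [-0.35, 0.45, 0.14], [-0.35, 0.45, 0.18], [-0.35, 0.45, 0.18]]' --angular '[[0, 0, 0.12], [0, 0, 0.24], [0, 0, 0.36], [0, 0, 0.48], [0, 0, 0.6], [0, 0, 0.72], [0, 0, 0.84], [0, 0, 0.96], [0, 0, 1], [0, 0, 1], [0, 0, 1]]'

```text
t: 5.03
tcp_pos: [0.3836, -0.1059, 0.246]
ee_rot: [-2.903, 1.199, 0.01]
ft_force: [-0.2, -0.2, 0.1]
opening: 0.0883
```

step_arm --claw '[1, 1, 1, 1, 1, 1, 1, 1, 1, 1]' --dp '[[0, 0, 0], [0, 0, 0], [0, 0, 0], [0, 0, 0], [0, 0, 0], [0, 0, 0], [0, 0, 0], [0, 0, 0], [0, 0, 0], [0, 0, 0]]' --angular '[[0, 0, 0.12], [0, 0, 0.24], [0, 0, 0.36], [0, 0, 0.48], [0, 0, 0.6], [0, 0, 0.72], [0, 0, 0.84], [0, 0, 0.96], [0, 0, 1], [0, 0, 1]]'

```text
t: 5.87
tcp_pos: [0.3858, -0.1063, 0.2502]
ee_rot: [-2.225, 2.218, -0.003]
ft_force: [0.4, 0.5, 0.1]
opening: 0.0876
```

Run:
```python
from h import *
f=snap('wrist','w3.png')
plan([0.385,-0.107,0.012],np.radians(-92.5)); print(tcp()[1]['q'].round(3))
```

```text
dp [0.001  0.0024 0.476 ] ang [-0.0022 -0.0014  0.0622]
[-0.567  0.103  1.648 -0.     1.388  0.999]
```

View pics/w3.png

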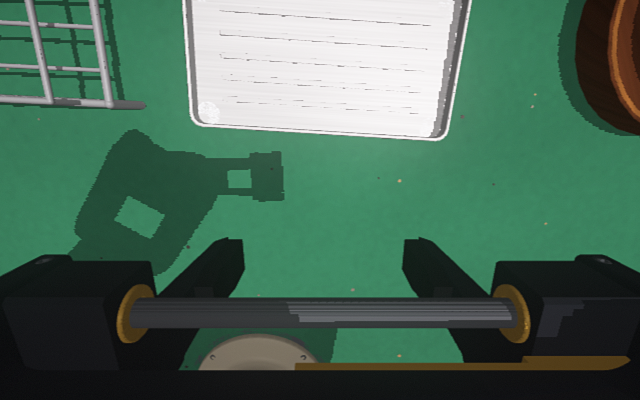

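The tray's near long side runs from (193,123) to (443,137), ahead of the fingers, with nothing below them. I'll descend.

step_arm --claw '[1, 1, 1, 1, 1, 1, 1, 1, 1]' --dp '[[0, 0, 0.08], [0, 0, 0.16], [0, 0, 0.24], [0, 0, 0.32], [0, 0, 0.4], [0, 0, 0.44], [0, 0, 0.46], [0, 0, 0.475], [0, 0, 0.475]]' --angular '[[0, 0, 0.06], [0, 0, 0.062], [0, 0, 0.062], [0, 0, 0.062], [0, 0, 0.062], [0, 0, 0.062], [0, 0, 0.062], [0, 0, 0.062], [0, 0, 0.062]]'

```text
t: 6.67
tcp_pos: [0.3858, -0.1061, 0.0107]
ee_rot: [2.172, -2.269, -0.002]
ft_force: [-0.2, -0.3, -0.3]
opening: 0.0881
```

Run:
```python
from h import *
f=snap('wrist','w4.png')
plan([0.42,-0.107,0.012],np.radians(-92.5)); print(tcp()[1]['ft_force'].round(2))
```

```text
dp [-0.0013 -0.068  -0.0011] ang [-0.0001 -0.0001 -0.0002]
[ 0.4  -0.03  0.61]
```

View pics/w4.png

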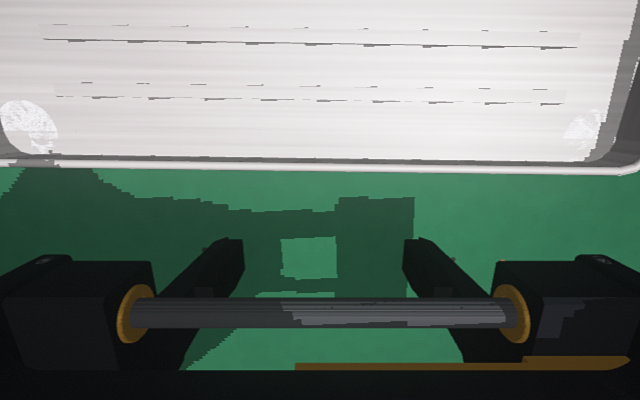

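step_arm --claw '[1, 1, 1, 1, 1, 1, 1, 1, 1, 1, 1, 1, 1, 1, 1, 1]' --dp '[[0, -0.02, 0], [0, -0.04, 0], [0, -0.06, 0], [0, -0.068, 0], [0, -0.074, 0], [0, -0.08, 0], [0, -0.086, 0], [0, -0.092, 0], [0, -0.098, 0], [0, -0.104, 0], [0, -0.11, 0], [0, -0.116, 0], [0, -0.122, 0], [0, -0.128, 0], [0, -0.128, 0], [0, -0.128, 0]]' --angular '[[0, 0, 0], [0, 0, 0], [0, 0, 0], [0, 0, 0], [0, 0, 0], [0, 0, 0], [0, 0, 0], [0, 0, 0], [0, 0, 0], [0, 0, 0], [0, 0, 0], [0, 0, 0], [0, 0, 0], [0, 0, 0], [0, 0, 0], [0, 0, 0]]'

```text
t: 8.05
tcp_pos: [0.4503, -0.1089, 0.0112]
ee_rot: [-2.171, 2.27, -0.002]
ft_force: [-0.6, -0.1, -0.4]
opening: 0.0881
```

Run:
```python
from h import *
f=snap('wrist','w5.png')
print(tcp()[1]['tcp_pos'].round(4),tcp()[1]['ft_force'].round(2))
```

```text
[ 0.4501 -0.1089  0.0113] [ 0.2  -0.59 -0.15]
```

View pics/w5.png

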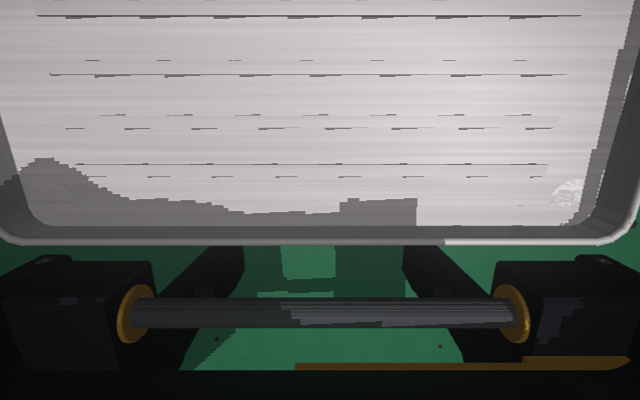

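The tray's side is now level at row 243, resting against both fingers.

Run:
```python
from h import *
f=load('w5.png'); g=greenness(f)
for u in (262,290,320,350,380):
    c=g[:,int(8*u+3.5)][200*8:270*8]; i=np.argmax(c>0.42); print(u,(i-3.5)/8+200, ray_plane(f,u,(i-3.5)/8+200,.022).round(4), ray_plane(f,u,(i-3.5)/8+200,.0).round(4))
```

```text
262 248.6875 [ 0.459  -0.0787  0.022 ] [ 0.4483 -0.0732  0.    ]
290 245.6875 [ 0.46   -0.0931  0.022 ] [ 0.4495 -0.09    0.    ]
320 245.6875 [ 0.4593 -0.1085  0.022 ] [ 0.4487 -0.1078  0.    ]
350 246.4375 [ 0.4582 -0.1238  0.022 ] [ 0.4475 -0.1256 -0.    ]
380 246.3125 [ 0.4576 -0.1392  0.022 ] [ 0.4467 -0.1434  0.    ]
```

step_arm --claw '[1, 1, 1, 1, 1]' --dp '[[0, -0.004, 0], [0, -0.008, 0], [0, -0.012, 0], [0, -0.012, 0], [0, -0.012, 0]]' --angular '[[0, 0, 0], [0, 0, 0], [0, 0, 0], [0, 0, 0], [0, 0, 0]]'

```text
t: 8.52
tcp_pos: [0.456, -0.1091, 0.0113]
ee_rot: [-2.171, 2.27, -0.001]
ft_force: [0.2, -0.1, 0.2]
opening: 0.0882
```

step_arm --claw '[1, 1, 1, 1, 1, 1, 1, 1, 1, 1, 1, 1, 1]' --dp '[[0, 0.04, 0], [0, 0.06, 0], [0, 0.06, -0.08], [0, 0.06, -0.16], [0, 0.06, -0.24], [-0.04, 0, -0.32], [-0.1, -0.05, -0.4], [-0.16, -0.1, -0.48], [-0.22, -0.14, -0.55], [-0.25, -0.14, -0.62], [-0.25, -0.14, -0.65], [-0.25, -0.14, -0.65], [-0.25, -0.14, -0.65]]' --angular '[[0, 0, 0], [0, 0, 0], [0, 0, 0], [0, 0, 0], [0, 0, -0.1], [0, 0, -0.22], [0, 0, -0.34], [0, 0, -0.46], [0, 0, -0.58], [0, 0, -0.7], [0, 0, -0.82], [0, 0, -0.94], [0, 0, -1.0]]'

```text
t: 9.6
tcp_pos: [0.5325, 0.0141, 0.34]
ee_rot: [-2.878, 1.255, -0.012]
ft_force: [-0.6, -0.5, -0.3]
opening: 0.0877
```

Run:
```python
from h import *
plan([0.55,0.04,0.339],np.radians(-2.5))
```

```text
dp [-0.0141 -0.0608  0.0021] ang [-0.0029 -0.0097 -0.9921]
```

step_arm --claw '[1, 1, 1, 1, 1, 1, 1, 1, 1, 1, 1]' --dp '[[-0.014, -0.06, 0], [-0.014, -0.06, 0], [-0.014, -0.06, 0], [-0.014, -0.06, 0], [-0.014, -0.06, 0], [-0.014, -0.06, 0], [-0.014, -0.06, 0], [-0.014, -0.06, 0], [-0.014, -0.06, 0], [-0.014, -0.06, 0], [-0.014, -0.06, 0]]' --angular '[[0, 0, -0.12], [0, 0, -0.24], [0, 0, -0.36], [0, 0, -0.48], [0, 0, -0.6], [0, 0, -0.72], [0, 0, -0.84], [0, 0, -0.96], [0, 0, -0.99], [0, 0, -0.99], [0, 0, -0.99]]'

```text
t: 10.52
tcp_pos: [0.5485, 0.0382, 0.3362]
ee_rot: [-3.14, 0.086, -0.0]
ft_force: [0.5, -0.2, 0.2]
opening: 0.088
```

Run:
```python
from h import *
f=snap('wrist','w6.png')
T,s=tcp();print(s['tcp_pos'].round(4),np.degrees(np.arctan2(T[1,0],T[0,0])))
```

```text
[0.5486 0.0382 0.3362] -3.1297562804201875
```

View pics/w6.png

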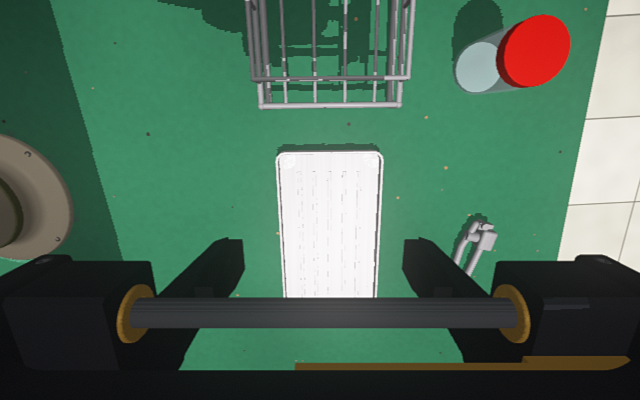

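Run:
```python
from h import *
f=load('w6.png'); g=greenness(f)
trayfit(f,range(165,285,4),range(290,372,5),265,400,vr=(125,200))
for r in range(20,104,6): print(r,[(float(round(a,1)),float(round(b,1))) for a,b in segs(g,r,235,425)])
i=cv2.imread('pics/w6.png'); cv2.imwrite('pics/c6.png',cv2.resize(i[0:180,235:425],None,fx=3.3,fy=3.3,interpolation=cv2.INTER_CUBIC))
```

```text
L slope deg 2.67 R 2.43 F 2.44
mid at y=-0.0660 x=0.5528 width 0.1755
inner end mid 0.558 0.0522 res 0.001 0.0002 0.0002
20 [(245.4, 266.9), (279.6, 283.8), (311.2, 315.4), (342.8, 347.2), (354.1, 356.9), (374.8, 378.3), (389.6, 397.4), (399.8, 406.6), (408.4, 414.4)]
26 [(245.8, 258.9), (259.2, 267.4), (279.7, 284.2), (311.4, 315.6), (342.9, 347.2), (374.8, 378.2), (389.3, 397.1), (399.6, 406.4), (408.2, 413.8)]
32 [(246.4, 267.7), (280.2, 284.4), (311.4, 315.6), (342.6, 347.2), (374.6, 378.1), (389.1, 396.6), (399.4, 405.9), (407.7, 413.4)]
38 [(246.8, 268.2), (280.3, 284.6), (311.6, 315.7), (342.3, 346.9), (374.3, 377.8), (388.7, 396.4), (398.8, 405.6), (407.3, 413.1)]
44 [(247.3, 268.3), (280.6, 284.8), (311.7, 315.8), (342.4, 346.9), (374.1, 377.6), (388.4, 396.1), (398.6, 405.2), (406.9, 412.6)]
50 [(247.7, 268.8), (281.1, 285.1), (311.8, 315.8), (342.6, 346.8), (373.4, 377.7), (388.2, 395.6), (398.4, 404.7), (406.4, 412.2)]
56 [(248.7, 269.1), (281.4, 285.4), (311.9, 316.1), (342.6, 346.6), (373.6, 377.1), (387.9, 395.4), (397.1, 404.4), (406.2, 411.6)]
62 [(248.9, 269.4), (281.9, 285.6), (312.2, 315.7), (342.6, 346.7), (373.3, 376.8), (387.4, 395.1), (397.6, 404.1), (405.6, 411.4)]
68 [(249.4, 261.8), (262.3, 269.7), (282.2, 285.8), (312.2, 316.1), (342.7, 346.3), (373.2, 376.6), (387.2, 394.6), (397.3, 403.6), (405.3, 410.8)]
74 [(249.9, 261.8), (263.2, 270.2), (282.2, 286.8), (312.3, 316.4), (342.7, 346.3), (372.6, 376.7), (386.8, 394.6), (396.6, 403.6), (404.8, 410.6)]
80 [(250.7, 376.8), (382.6, 405.8)]
86 [(256.4, 270.9), (282.3, 286.8), (312.3, 316.8), (342.2, 346.7), (372.1, 376.6), (386.4, 393.6), (396.1, 402.6)]
92 [(256.8, 263.7), (264.3, 270.9), (283.2, 286.9), (312.6, 316.6), (342.4, 346.6), (372.1, 376.1), (386.1, 393.4), (395.6, 402.2)]
98 [(257.3, 263.8), (264.3, 271.4), (283.4, 287.4), (312.8, 316.7), (342.4, 346.4), (371.7, 375.7), (385.8, 393.1), (395.4, 401.7)]
```

View pics/c6.png

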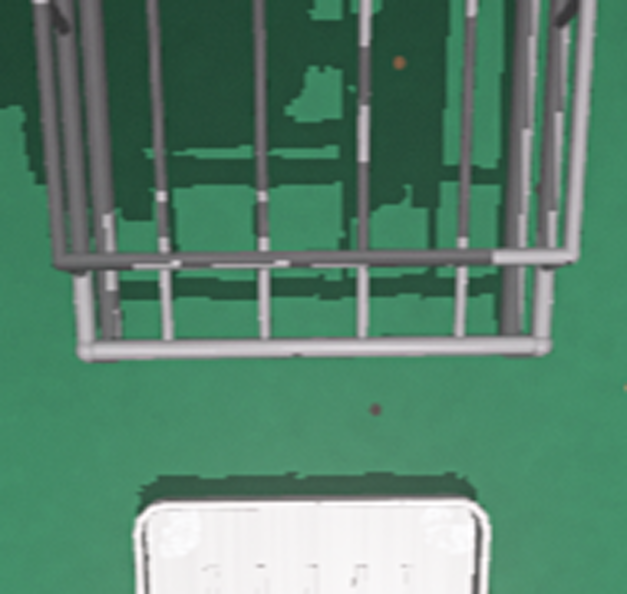

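```bash
cat >> h.py <<'E'
def rackfit(f,rows,a,b,lb,ra):
    """inner edges of runners: lb approx left inner col, ra approx right inner col (range tuples)"""
    g=greenness(f);L=[];Q=[]
    for r in rows:
        S=segs(g,r,a,b)
        l=[s[1] for s in S if lb[0]<s[1]<lb[1]]; q=[s[0] for s in S if ra[0]<s[0]<ra[1]]
        if l and q: L.append(ray_plane(f,l[-1],r,.006)[:2]);Q.append(ray_plane(f,q[0],r,.006)[:2])
    L,Q=np.array(L),np.array(Q)
    pl=np.polyfit(L[:,1],L[:,0],1);pq=np.polyfit(Q[:,1],Q[:,0],1);s=(pl[0]+pq[0])/2
    ym=L[:,1].mean(); xm=(np.polyval(pl,ym)+np.polyval(pq,ym))/2
    print('rack slopes',np.degrees(np.arctan([pl[0],pq[0],s])).round(2),'mid y=%.4f x=%.4f gap %.4f'%(ym,xm,np.polyval(pq,ym)-np.polyval(pl,ym)),'x at .05',round(xm+s*(.05-ym),4),'x at -.066',round(xm+s*(-.066-ym),4))
E
python3 - <<'E'
from h import *
rackfit(load('w6.png'),[r for r in range(20,102,2) if not 76<r<84],235,425,(266,272.5),(385,390.5))
rackfit(load('w2.png'),range(60,160,2),245,415,(270,271.5),(378,389))
E
```

```text
rack slopes [2.54 2.49 2.51] mid y=0.1917 x=0.5642 gap 0.1762 x at .05 0.558 x at -.066 0.5529
rack slopes [2.46 2.39 2.43] mid y=0.2038 x=0.5646 gap 0.1763 x at .05 0.5581 x at -.066 0.5532
```

Run:
```python
from h import *
plan([0.5427,-0.300,0.10],np.radians(-2.5))
```

```text
dp [0.0251 0.676  0.4724] ang [-0.0001 -0.0002 -0.014 ]
```

step_arm --claw '[1, 1, 1, 1, 1, 1, 1, 1, 1, 1, 1, 1, 1, 1, 1, 1, 1, 1]' --dp '[[0, 0.08, 0], [0.005, 0.16, 0], [0.01, 0.24, 0], [0.013, 0.32, 0], [0.016, 0.4, 0], [0.02, 0.48, 0], [0.025, 0.56, 0], [0.025, 0.64, 0], [0.025, 0.676, 0], [0.025, 0.676, 0.08], [0.025, 0.676, 0.16], [0.025, 0.676, 0.24], [0.025, 0.676, 0.32], [0.025, 0.676, 0.4], [0.025, 0.676, 0.47], [0.025, 0.676, 0.47], [0.025, 0.676, 0.47], [0.025, 0.676, 0.47]]' --angular '[[0, 0, -0.014], [0, 0, -0.014], [0, 0, -0.014], [0, 0, -0.014], [0, 0, -0.014], [0, 0, -0.014], [0, 0, -0.014], [0, 0, -0.014], [0, 0, -0.014], [0, 0, -0.014], [0, 0, -0.014], [0, 0, -0.014], [0, 0, -0.014], [0, 0, -0.014], [0, 0, -0.014], [0, 0, -0.014], [0, 0, -0.014], [0, 0, -0.014]]'

```text
t: 12.07
tcp_pos: [0.5443, -0.3008, 0.1036]
ee_rot: [3.139, -0.066, 0.004]
ft_force: [0.7, -0.0, 0.4]
opening: 0.0878
```

Run:
```python
from h import *
f=snap('wrist','w7.png')
plan([0.5427,-0.300,0.0115],np.radians(-2.5))
```

```text
dp [-0.0041 -0.0021  0.1851] ang [ 0.0036 -0.0048  0.0023]
```

View pics/w7.png

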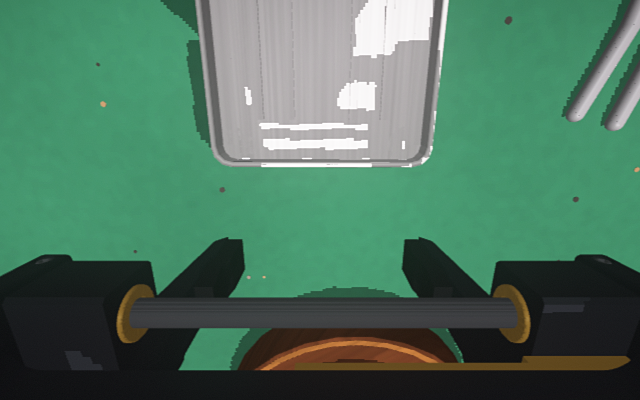

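The tray's outer end is at row 165, columns 213–432, central between the fingers. The board is well behind at row 325 and below. I'll descend and start the end push.

step_arm --claw '[1, 1, 1, 1, 1, 1]' --dp '[[-0.004, -0.002, 0.06], [-0.004, -0.002, 0.12], [-0.004, -0.002, 0.16], [-0.004, -0.002, 0.184], [-0.004, -0.002, 0.184], [-0.004, -0.002, 0.184]]' --angular '[[0, 0, 0], [0, 0, 0], [0, 0, 0], [0, 0, 0], [0, 0, 0], [0, 0, 0]]'

```text
t: 12.62
tcp_pos: [0.5421, -0.2995, 0.0108]
ee_rot: [3.139, -0.065, 0.003]
ft_force: [0.3, -0.4, 0.0]
opening: 0.0879
```

Run:
```python
from h import *
T,s=tcp();print(s['tcp_pos'].round(4),np.degrees(np.arctan2(T[1,0],T[0,0])),s['ft_force'].round(2))
plan([0.5455,-0.2365,0.0115],np.radians(-2.5))
```

```text
[ 0.5421 -0.2995  0.0108] -2.375620967867203 [ 0.29 -0.39  0.03]
dp [ 0.0016 -0.1262 -0.0015] ang [ 0.0018 -0.0023  0.0028]
```

step_arm --claw '[1, 1, 1, 1, 1, 1, 1, 1, 1, 1, 1, 1, 1]' --dp '[[0, -0.02, 0], [0, -0.032, 0], [0, -0.042, 0], [0, -0.05, 0], [0, -0.06, 0], [0, -0.07, 0], [0, -0.08, 0], [0, -0.09, 0], [0, -0.1, 0], [0, -0.11, 0], [0, -0.12, 0], [0, -0.126, 0], [0, -0.126, 0]]' --angular '[[0, 0, 0.003], [0, 0, 0.003], [0, 0, 0.003], [0, 0, 0.003], [0, 0, 0.003], [0, 0, 0.003], [0, 0, 0.003], [0, 0, 0.003], [0, 0, 0.003], [0, 0, 0.003], [0, 0, 0.003], [0, 0, 0.003], [0, 0, 0.003]]'

```text
t: 13.7
tcp_pos: [0.5438, -0.2349, 0.0091]
ee_rot: [-3.14, 0.068, 0.001]
ft_force: [0.0, -0.4, 1.1]
opening: 0.088
```

Run:
```python
from h import *
T,s=tcp();print(s['tcp_pos'].round(4),np.degrees(np.arctan2(T[1,0],T[0,0])),s['ft_force'].round(2))
f=snap('wrist','w8.png')
```

```text
[ 0.5438 -0.2349  0.0091] -2.476313999884473 [ 0.03 -0.35  1.14]
```

View pics/w8.png

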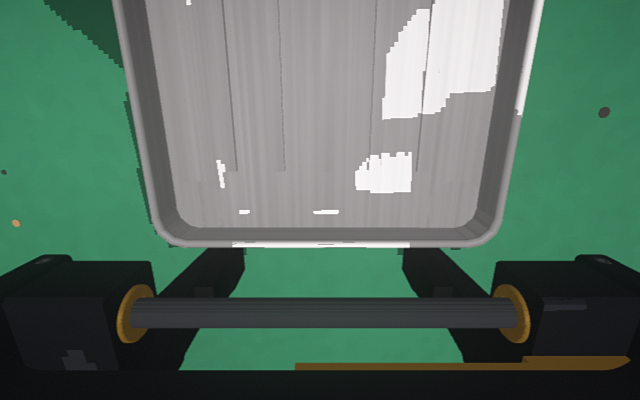

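The tray end sits level at row 245 against both fingers. I'll check from above before it enters the rack.

step_arm --claw '[1, 1, 1, 1, 1, 1, 1, 1, 1, 1, 1, 1, 1, 1, 1, 1, 1, 1, 1]' --dp '[[0, 0.02, 0], [0, 0.04, 0], [0, 0.04, -0.08], [0, 0.04, -0.16], [0, 0.04, -0.24], [0, 0.04, -0.32], [0, 0.04, -0.4], [0, 0.04, -0.48], [0, 0.02, -0.56], [0, -0.06, -0.64], [0, -0.14, -0.65], [0, -0.22, -0.65], [0, -0.3, -0.65], [0, -0.38, -0.65], [0, -0.46, -0.65], [0, -0.54, -0.65], [0, -0.55, -0.65], [0, -0.55, -0.65], [0, -0.55, -0.65]]' --angular '[[0, 0, 0], [0, 0, 0], [0, 0, 0], [0, 0, 0], [0, 0, 0], [0, 0, 0], [0, 0, 0], [0, 0, 0], [0, 0, 0], [0, 0, 0], [0, 0, 0], [0, 0, 0], [0, 0, 0], [0, 0, 0], [0, 0, 0], [0, 0, 0], [0, 0, 0], [0, 0, 0], [0, 0, 0]]'

```text
t: 15.33
tcp_pos: [0.5562, 0.0378, 0.334]
ee_rot: [3.141, -0.069, -0.001]
ft_force: [0.5, -0.5, -0.1]
opening: 0.0886
```

Run:
```python
from h import *
f=snap('wrist','w9.png'); g=greenness(f)
T,s=tcp();print(s['tcp_pos'].round(4),np.degrees(np.arctan2(T[1,0],T[0,0])))
for r in (20,40,60,90,140,200): print(r,[(float(round(a,1)),float(round(b,1))) for a,b in segs(g,r,235,425)])
```

```text
[0.5562 0.0371 0.334 ] -2.58382134439542
20 [(240.2, 253.9), (255.4, 263.1), (275.1, 279.4), (306.8, 311.2), (338.7, 342.8), (350.9, 353.1), (370.4, 374.3), (386.2, 394.1), (396.2, 402.8), (404.2, 409.8)]
40 [(241.9, 247.8), (248.2, 255.3), (256.6, 264.2), (275.7, 280.1), (307.2, 311.4), (338.2, 342.8), (369.7, 373.6), (385.2, 392.7), (394.9, 401.6), (402.6, 408.4)]
60 [(243.4, 248.6), (249.9, 256.4), (257.6, 265.3), (276.2, 280.9), (307.4, 311.6), (338.3, 342.6), (369.3, 372.6), (384.1, 391.6), (393.6, 400.1), (401.3, 406.8)]
90 [(251.6, 258.3), (259.6, 266.8), (277.8, 282.1), (307.8, 311.8), (337.4, 341.7), (367.6, 371.7), (382.4, 389.6), (391.4, 398.1)]
140 [(267.8, 379.8)]
200 [(271.1, 376.8)]
```

View pics/w9.png

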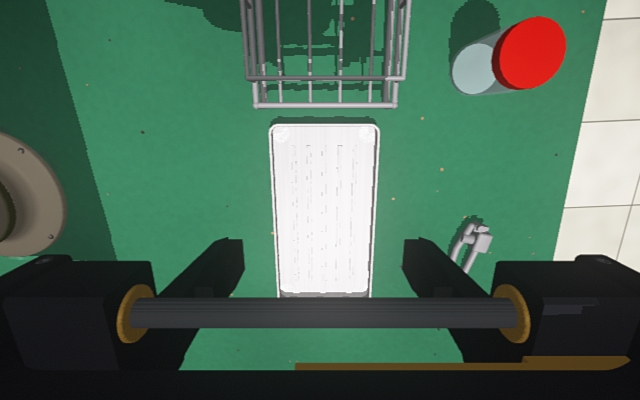

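Run:
```python
from h import *
f=load('w9.png')
trayfit(f,range(140,280,4),range(285,368,5),255,400,vr=(108,170))
rackfit(f,[r for r in range(20,102,2) if not 74<r<84],235,425,(262,268),(381,387))
```

```text
L slope deg 2.61 R 2.32 F 2.48
mid at y=-0.0403 x=0.5531 width 0.1754
inner end mid 0.5589 0.0943 res 0.0007 0.0002 0.0
rack slopes [2.54 2.5  2.52] mid y=0.1903 x=0.5641 gap 0.1762 x at .05 0.5579 x at -.066 0.5528
```

Run:
```python
from h import *
plan([0.5430,-0.256,0.012],np.radians(-2.5))
```

```text
dp [3.000e-04 5.866e-01 6.443e-01] ang [ 0.0004  0.0006 -0.0019]
```

step_arm --claw '[1, 1, 1, 1, 1, 1, 1, 1, 1, 1, 1, 1, 1, 1, 1, 1, 1, 1, 1]' --dp '[[0, 0.08, 0], [0, 0.16, 0], [0, 0.24, 0], [0, 0.32, 0], [0, 0.4, 0], [0, 0.48, 0], [0, 0.56, 0], [0, 0.587, 0.02], [0, 0.587, 0.1], [0, 0.587, 0.18], [0, 0.587, 0.26], [0, 0.587, 0.34], [0, 0.587, 0.42], [0, 0.587, 0.5], [0, 0.587, 0.56], [0, 0.587, 0.6], [0, 0.587, 0.64], [0, 0.587, 0.642], [0, 0.587, 0.642]]' --angular '[[0, 0, -0.002], [0, 0, -0.002], [0, 0, -0.002], [0, 0, -0.002], [0, 0, -0.002], [0, 0, -0.002], [0, 0, -0.002], [0, 0, -0.002], [0, 0, -0.002], [0, 0, -0.002], [0, 0, -0.002], [0, 0, -0.002], [0, 0, -0.002], [0, 0, -0.002], [0, 0, -0.002], [0, 0, -0.002], [0, 0, -0.002], [0, 0, -0.002], [0, 0, -0.002]]'

```text
t: 16.97
tcp_pos: [0.5423, -0.2552, 0.0126]
ee_rot: [-3.14, 0.069, 0.003]
ft_force: [-0.4, -0.4, 1.1]
opening: 0.0883
```

Run:
```python
from h import *
T,s=tcp();print(s['tcp_pos'].round(4),np.degrees(np.arctan2(T[1,0],T[0,0])),s['ft_force'].round(2))
plan([0.5438,-0.2355,0.012],np.radians(-2.5))
plan([0.5438+.0436*.07+.0009,-0.165,0.012],np.radians(-2.5))
```

```text
[ 0.5423 -0.2552  0.0126] -2.501706245854424 [-0.37 -0.41  1.07]
dp [ 0.0013 -0.0395  0.0012] ang [-0.0015  0.0023 -0.    ]
dp [ 0.0031 -0.1807  0.0014] ang [-0.0015  0.0023 -0.    ]
```

step_arm --claw '[1, 1, 1, 1, 1, 1, 1, 1, 1, 1, 1, 1, 1, 1, 1, 1, 1, 1, 1]' --dp '[[0.0005, -0.02, 0], [0.0013, -0.035, 0.0005], [0.0013, -0.045, 0.0005], [0.0017, -0.055, 0.0005], [0.002, -0.065, 0.0005], [0.0024, -0.075, 0.001], [0.0027, -0.085, 0.001], [0.003, -0.095, 0.001], [0.003, -0.105, 0.001], [0.003, -0.115, 0.001], [0.0031, -0.125, 0.001], [0.0031, -0.135, 0.001], [0.0031, -0.145, 0.001], [0.0031, -0.155, 0.001], [0.0031, -0.165, 0.001], [0.0031, -0.175, 0.001], [0.0031, -0.18, 0.001], [0.0031, -0.18, 0.001], [0.0031, -0.18, 0.001]]' --angular '[[0, 0, 0], [0, 0, 0], [0, 0, 0], [0, 0, 0], [0, 0, 0], [0, 0, 0], [0, 0, 0], [0, 0, 0], [0, 0, 0], [0, 0, 0], [0, 0, 0], [0, 0, 0], [0, 0, 0], [0, 0, 0], [0, 0, 0], [0, 0, 0], [0, 0, 0], [0, 0, 0], [0, 0, 0]]'

```text
t: 18.55
tcp_pos: [0.5481, -0.1639, 0.0124]
ee_rot: [-3.14, 0.066, 0.002]
ft_force: [-0.1, 0.3, -0.5]
opening: 0.0885
```

Run:
```python
from h import *
T,s=tcp();print(s['tcp_pos'].round(4),np.degrees(np.arctan2(T[1,0],T[0,0])),s['ft_force'].round(2))
f=snap('scene','s10.png'); t=snap('top','t10.png')
c=lambda i,r: cv2.resize(i['color'][r[0]:r[1],r[2]:r[3],::-1],(400,400),interpolation=cv2.INTER_CUBIC)
cv2.imwrite('pics/c10.png',np.hstack([c(f,(90,230,240,380)),c(t,(160,260,250,350))]))
```

```text
[ 0.5481 -0.1639  0.0124] -2.4002809694190232 [-0.09  0.33 -0.55]
```

View pics/c10.png

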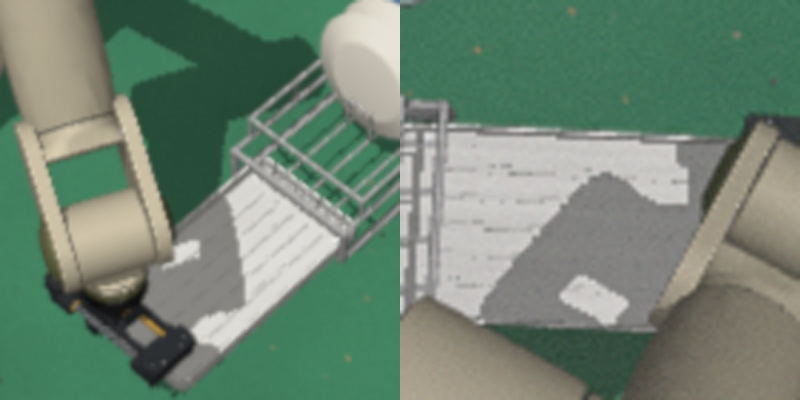

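The tray has entered between the legs with no side force (left crop about (245,165)–(345,240), right crop at column 440). I'll continue in steps.

Run:
```python
from h import *
plan([0.5480+.0436*.09,-0.074,0.012],np.radians(-2.5))
```

```text
dp [-0.     -0.1806  0.0009] ang [-0.0012  0.0014  0.0019]
```

step_arm --claw '[1, 1, 1, 1, 1, 1, 1, 1, 1, 1, 1, 1, 1, 1, 1, 1, 1, 1, 1, 1]' --dp '[[0, -0.01, 0], [0, -0.02, 0], [0, -0.03, 0], [0, -0.04, 0], [0, -0.05, 0], [0, -0.06, 0], [0, -0.07, 0], [0, -0.08, 0], [0, -0.09, 0], [0, -0.1, 0], [0, -0.11, 0], [0, -0.12, 0], [0, -0.13, 0], [0, -0.14, 0], [0, -0.15, 0], [0, -0.16, 0], [0, -0.17, 0], [0, -0.18, 0], [0, -0.18, 0], [0, -0.18, 0]]' --angular '[[0, 0, 0.002], [0, 0, 0.002], [0, 0, 0.002], [0, 0, 0.002], [0, 0, 0.002], [0, 0, 0.002], [0, 0, 0.002], [0, 0, 0.002], [0, 0, 0.002], [0, 0, 0.002], [0, 0, 0.002], [0, 0, 0.002], [0, 0, 0.002], [0, 0, 0.002], [0, 0, 0.002], [0, 0, 0.002], [0, 0, 0.002], [0, 0, 0.002], [0, 0, 0.002], [0, 0, 0.002]]'

```text
t: 20.32
tcp_pos: [0.5523, -0.0743, 0.0128]
ee_rot: [-3.141, 0.068, -0.0]
ft_force: [0.2, -0.9, 0.2]
opening: 0.0886
```

Run:
```python
from h import *
T,s=tcp();print(s['tcp_pos'].round(4),np.degrees(np.arctan2(T[1,0],T[0,0])),s['ft_force'].round(2))
f=snap('wrist','w11.png')
plan([0.5480+.0436*.16,-0.004,0.012],np.radians(-2.5))
```

```text
[ 0.5523 -0.0743  0.0128] -2.4794609528955127 [ 0.18 -0.9   0.17]
dp [-0.0008 -0.1412  0.0016] ang [-0.0002 -0.0001  0.0001]
```

View pics/w11.png

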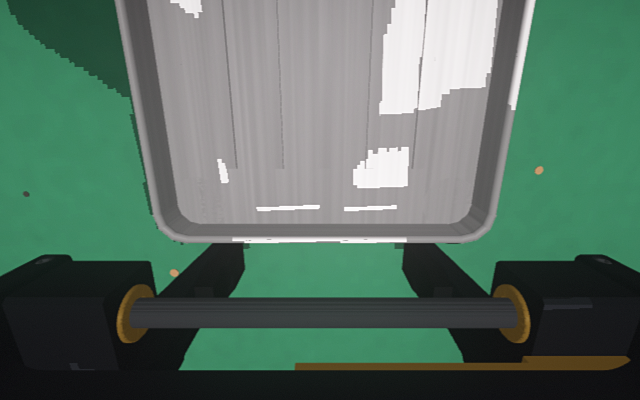

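step_arm --claw '[1, 1, 1, 1, 1, 1, 1, 1, 1, 1, 1, 1, 1, 1, 1, 1, 1]' --dp '[[0, -0.01, 0], [0, -0.02, 0], [0, -0.03, 0], [0, -0.04, 0], [0, -0.05, 0.001], [0, -0.06, 0.001], [0, -0.07, 0.001], [0, -0.08, 0.001], [0, -0.09, 0.001], [0, -0.1, 0.001], [0, -0.11, 0.001], [0, -0.12, 0.001], [0, -0.13, 0.001], [0, -0.14, 0.001], [0, -0.15, 0.001], [0, -0.15, 0.001], [0, -0.15, 0.001]]' --angular '[[0, 0, 0], [0, 0, 0], [0, 0, 0], [0, 0, 0], [0, 0, 0], [0, 0, 0], [0, 0, 0], [0, 0, 0], [0, 0, 0], [0, 0, 0], [0, 0, 0], [0, 0, 0], [0, 0, 0], [0, 0, 0], [0, 0, 0], [0, 0, 0], [0, 0, 0]]'

```text
t: 21.78
tcp_pos: [0.5552, 0.0009, 0.0119]
ee_rot: [-3.14, 0.068, 0.002]
ft_force: [-0.9, 0.1, -0.7]
opening: 0.0881
```

Run:
```python
from h import *
T,s=tcp();print(s['tcp_pos'].round(4),np.degrees(np.arctan2(T[1,0],T[0,0])),s['ft_force'].round(2))
f=snap('wrist','w12.png');f=snap('scene','s12.png')
cv2.imwrite('pics/c12.png',np.hstack([cv2.imread('pics/w12.png')[:,::1][:, :],])) 
cv2.imwrite('pics/c12s.png',cv2.resize(f['color'][60:240,230:470,::-1],None,fx=3,fy=3,interpolation=cv2.INTER_CUBIC))
```

```text
[0.5552 0.0009 0.0119] -2.483888964970369 [-0.87  0.12 -0.68]
```

View pics/w12.png

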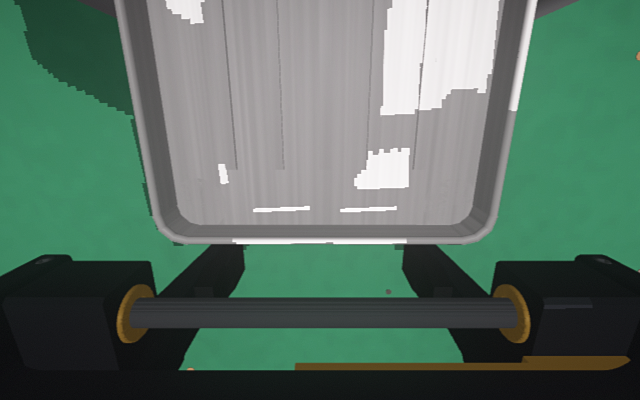

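View pics/c12s.png

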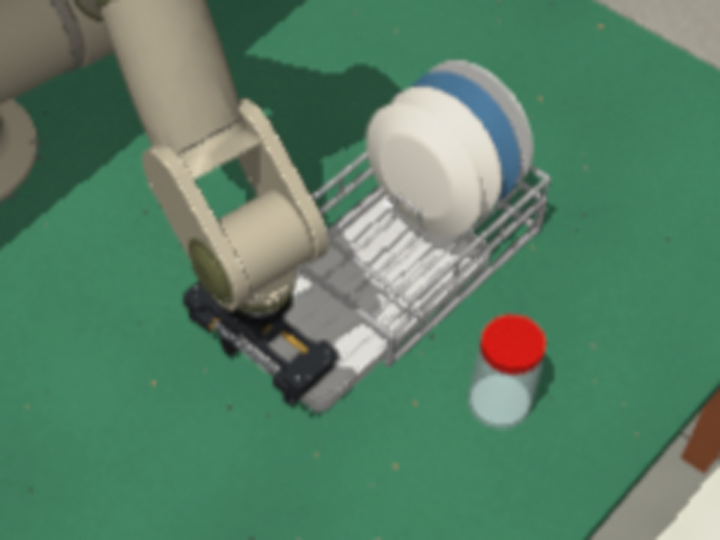

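Run:
```python
from h import *
plan([0.5480+.0436*.222,0.058,0.012],np.radians(-2.5))
```

```text
dp [-1.00e-04 -1.15e-01 -1.00e-04] ang [-0.0007  0.0012 -0.0001]
```

step_arm --claw '[1, 1, 1, 1, 1, 1, 1, 1, 1, 1, 1, 1, 1, 1]' --dp '[[0, -0.01, 0], [0, -0.02, 0], [0, -0.03, 0], [0, -0.04, 0], [0, -0.05, 0], [0, -0.06, 0], [0, -0.07, 0], [0, -0.08, 0], [0, -0.09, 0], [0, -0.1, 0], [0, -0.108, 0], [0, -0.114, 0], [0, -0.114, 0], [0, -0.114, 0]]' --angular '[[0, 0, 0], [0, 0, 0], [0, 0, 0], [0, 0, 0], [0, 0, 0], [0, 0, 0], [0, 0, 0], [0, 0, 0], [0, 0, 0], [0, 0, 0], [0, 0, 0], [0, 0, 0], [0, 0, 0], [0, 0, 0]]'

```text
t: 23.05
tcp_pos: [0.5581, 0.0574, 0.0123]
ee_rot: [-3.141, 0.068, -0.0]
ft_force: [-0.0, 0.3, -0.3]
opening: 0.0883
```

Run:
```python
from h import *
T,s=tcp();print(s['tcp_pos'].round(4),np.degrees(np.arctan2(T[1,0],T[0,0])),s['ft_force'].round(2))
f=snap('wrist','w13.png');f=snap('scene','s13.png')
cv2.imwrite('pics/c13s.png',cv2.resize(f['color'][60:240,230:470,::-1],None,fx=3,fy=3,interpolation=cv2.INTER_CUBIC))
```

```text
[0.5581 0.0574 0.0123] -2.494258561679304 [-0.03  0.28 -0.31]
```

View pics/w13.png

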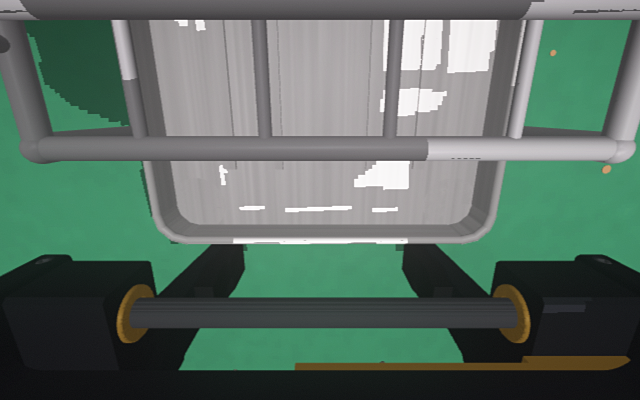

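View pics/c13s.png

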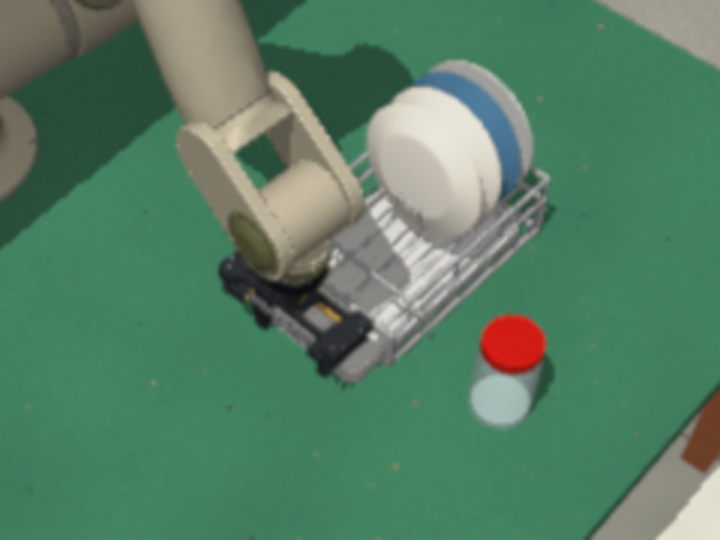

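The wrist view shows the outer end at row 242, level, and the rack front bar at row 150. No force yet, so I'll make the final approach slowly.

step_arm --claw '[1, 1, 1, 1, 1, 1]' --dp '[[0, -0.004, 0], [0, -0.008, 0], [0, -0.012, 0], [0, -0.016, 0], [0, -0.018, 0], [0, -0.018, 0]]' --angular '[[0, 0, 0], [0, 0, 0], [0, 0, 0], [0, 0, 0], [0, 0, 0], [0, 0, 0]]'

```text
t: 23.65
tcp_pos: [0.5585, 0.0664, 0.0123]
ee_rot: [-3.141, 0.068, -0.0]
ft_force: [-0.3, -0.9, -0.1]
opening: 0.0881
```

step_arm --claw '[1, 1, 1, 1]' --dp '[[0, -0.002, 0], [0, -0.003, 0], [0, -0.004, 0], [0, -0.004, 0]]' --angular '[[0, 0, 0], [0, 0, 0], [0, 0, 0], [0, 0, 0]]'

```text
t: 23.98
tcp_pos: [0.5586, 0.0682, 0.0123]
ee_rot: [-3.141, 0.069, -0.0]
ft_force: [-0.1, -2.6, 0.5]
opening: 0.0883
```

step_arm --claw '[1, 1, 1]' --dp '[[0, -0.001, 0], [0, -0.002, 0], [0, -0.002, 0]]' --angular '[[0, 0, 0], [0, 0, 0], [0, 0, 0]]'

```text
t: 24.23
tcp_pos: [0.5586, 0.0692, 0.0123]
ee_rot: [3.141, -0.069, 0.0]
ft_force: [0.2, -2.4, 0.5]
opening: 0.0881
```

step_arm --claw '[1, 1, 1]' --dp '[[0, -0.001, 0], [0, -0.002, 0], [0, -0.002, 0]]' --angular '[[0, 0, 0], [0, 0, 0], [0, 0, 0]]'

```text
t: 24.48
tcp_pos: [0.5586, 0.0703, 0.0123]
ee_rot: [-3.141, 0.069, -0.0]
ft_force: [-0.3, -2.0, 1.2]
opening: 0.0881
```

step_arm --claw '[1, 1, 1, 1]' --dp '[[0, -0.001, 0], [0, -0.002, 0], [0, -0.003, 0], [0, -0.003, 0]]' --angular '[[0, 0, 0], [0, 0, 0], [0, 0, 0], [0, 0, 0]]'

```text
t: 24.82
tcp_pos: [0.5587, 0.0711, 0.0123]
ee_rot: [3.14, -0.069, -0.0]
ft_force: [-0.1, -6.5, 1.0]
opening: 0.0883
```

step_arm --claw '[1, 1, 1]' --dp '[[0, -0.001, 0], [0, -0.002, 0], [0, -0.002, 0]]' --angular '[[0, 0, 0], [0, 0, 0], [0, 0, 0]]'

```text
t: 25.07
tcp_pos: [0.5588, 0.0712, 0.0123]
ee_rot: [3.138, -0.068, -0.0]
ft_force: [-1.4, -12.1, 1.8]
opening: 0.0881
```

Run:
```python
from h import *
f=snap('wrist','w14.png'); g=greenness(f)
s=tcp()[1]; print(s['tcp_pos'].round(4),s['ft_force'].round(2),s['moment'].round(2))
```

```text
[0.5588 0.0712 0.0123] [ -1.02 -11.67   1.99] [-1.9   0.2   0.08]
```

View pics/w14.png

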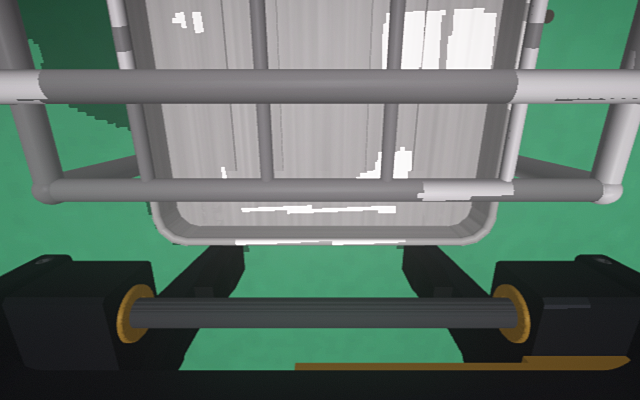

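The force rose to 12 N at TCP y = 0.0712, which is the predicted stop. The tray end is level at row 242 and still centred. I'll back off and check from above.

step_arm --claw '[1, 1, 1, 1, 1, 1, 1, 1, 1, 1, 1, 1, 1, 1, 1]' --dp '[[0, 0.01, 0], [0, 0.04, 0], [0, 0.1, 0], [0, 0.18, 0], [0, 0.2, -0.06], [0, 0.2, -0.14], [0, 0.2, -0.22], [0, 0.2, -0.3], [0, 0.2, -0.38], [0, 0.2, -0.46], [0, 0.16, -0.54], [0, 0.1, -0.62], [0, 0.06, -0.65], [0, 0.06, -0.65], [0, 0.06, -0.65]]' --angular '[[0, 0, 0], [0, 0, 0], [0, 0, 0], [0, 0, 0], [0, 0, 0], [0, 0, 0], [0, 0, 0], [0, 0, 0], [0, 0, 0], [0, 0, 0], [0, 0, 0], [0, 0, 0], [0, 0, 0], [0, 0, 0], [0, 0, 0]]'

```text
t: 26.37
tcp_pos: [0.5574, 0.0438, 0.3378]
ee_rot: [-3.141, 0.065, -0.003]
ft_force: [-0.0, -0.2, -0.7]
opening: 0.0882
```

Run:
```python
from h import *
f=snap('wrist','w15.png'); g=greenness(f)
s=tcp()[1]; print(s['tcp_pos'].round(4),s['ft_force'].round(2))
for r in (20,40,60,68,90,96,110,116,124): print(r,[(float(round(a,1)),float(round(b,1))) for a,b in segs(g,r,225,435)])
cv2.imwrite('pics/c15.png',cv2.resize(f['color'][0:160,220:430,::-1],None,fx=3.6,fy=3.6,interpolation=cv2.INTER_CUBIC))
t=snap('top','t15.png')
```

```text
[0.5571 0.043  0.3363] [-0.37 -0.46 -1.12]
20 [(240.1, 253.8), (255.1, 392.6), (394.6, 401.6), (402.3, 408.3)]
40 [(241.9, 255.7), (256.1, 391.4), (393.3, 399.8), (400.6, 406.7)]
60 [(243.2, 248.7), (249.3, 256.6), (257.2, 390.2), (392.1, 398.7), (399.4, 405.2)]
68 [(243.7, 249.4), (250.1, 256.7), (257.3, 389.7), (391.3, 397.8), (398.6, 404.6)]
90 [(251.2, 257.9), (259.3, 388.6), (389.7, 396.6)]
96 [(251.4, 258.4), (259.4, 387.9), (389.3, 395.9)]
110 [(251.8, 395.7)]
116 [(266.3, 379.9)]
124 [(266.6, 379.7)]
```

View pics/c15.png

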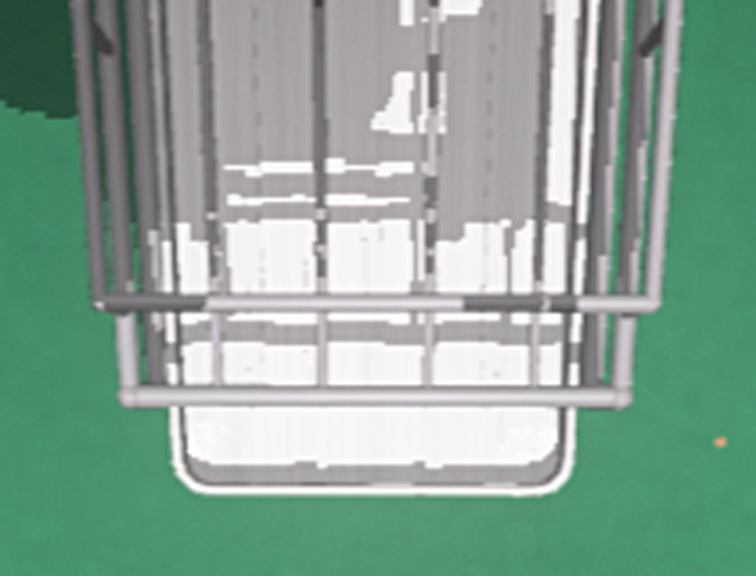

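View pics/t15.png

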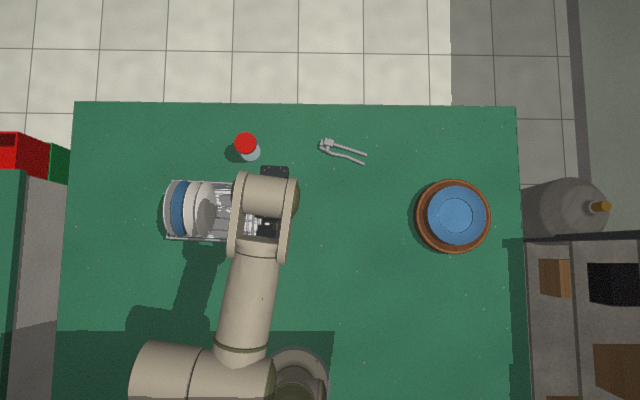

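Run:
```python
from h import *
f=load('w15.png'); g=greenness(f)
P=[]
for c in range(280,370,5):
    col=g[120*8:160*8,int(8*c+3.5)]; i=np.argmax(col>.40); P.append(ray_plane(f,c,(i-3.5)/8+120,.022)[:2])
P=np.array(P);p=np.polyfit(P[:,0],P[:,1],1);print('end angle',-np.degrees(np.arctan(p[0])),'y at mid',np.polyval(p,.5585),np.std(P[:,1]-np.polyval(p,P[:,0])))
L=[];Q=[]
for r in range(114,128,2):
    s=segs(g,r,255,395); s=[x for x in s if x[1]-x[0]>60]
    if s and s[0][1]<384: a,b=ray_plane(f,s[0][0],r,.022),ray_plane(f,s[0][1],r,.022);print(r,(a+b)[:2].round(4)/2,(b-a)[0].round(4))
o=ray_plane(f,220+375/3.6-.4,397/3.6-.4,.062);print('bar mid',o)
```

```text
end angle 2.4252341119086265 y at mid 0.07888194306429958 6.229126594457695e-05
114 [0.56025 0.1143 ] 0.1729
116 [0.56005 0.1114 ] 0.1726
118 [0.5598  0.10845] 0.1728
120 [0.5597 0.1055] 0.1731
122 [0.55955 0.10255] 0.1731
124 [0.55955 0.0996 ] 0.1732
126 [0.5595  0.09665] 0.173
bar mid [0.5611752  0.12011777 0.062     ]
```

The crop shows the tray inside the rack, its outer end at crop row 492, level and about 35 mm in front of the mouth. The jar, press, plate and board are at the same pixels as at the start. I'll hand in.

Run:
```python
from h import *
print(order.close_job())
```

```text
the job is handed in; nothing more can be done
None
```

The tray is fully home under the rack, and I handed the job in at about 26.5 s of the 67 s allowed. I pushed its long side about 30 mm across to line it up with the rack axis. Then I pushed its outer end with both open fingers, through the legs and on to the back bar. It was never gripped or lifted.

What the last checks showed:
- **Contact with the back bar:** the push force rose from about 2 N to 12 N at TCP y = 0.071, against a predicted 0.070. There was no side force at the check after it passed the legs. I inferred this contact from the force and the position; the back bar was not directly visible behind the plates.
- **Position:** with the fingers clear, the outer end is at rack x of about -35 to -36 mm. The target was -35 mm, and the difference is within camera error.
- **Squareness:** the tray lies at 2.4° against the rack's 2.5° and is off centre by about 0.6 mm.
- **Other items:** the jar, press, plate and board show at the same pixels as at the start.

**One disagreement:** the camera gave the tray's width as 173–175 mm instead of 170 mm. I put this down to edge blur that is equal on both sides, so it should not shift the centre line.

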